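# Set the dough sheeter to thin and lock the lever

## Robot

A 6-joint arm with a two-finger parallel gripper is mounted at the origin on the work surface. World frame = base frame: x ahead of the robot, y to its left, z up, the work surface at z = 0. Lengths are in m, angles in rad, forces in N, time in s.
With the tool pointing down it reaches from about 0.4 to 0.825 m from the base axis. Payload 7 kg.
Tool frame: the origin (TCP) lies at the very end of the fingers, on their centre line; the grasp point (between the pads) lies 19 mm behind it (arm.grasp_offset is the distance from the TCP to the grasp point, in m); z points along the fingers, y is the line along which they close (so a half turn about z gives the same grasp; the last joint's range is limited). The gripper opens to 88 mm and grips with 3 to 60 N. Pads are 19 mm wide; open, the fingers measure 130 mm over their backs; the gripper's body (78 mm by 193 mm) begins 47 mm behind the grasp point.
Start: joints at [1.509, 0.359, 0.012, 0, -1.224, -0.288], TCP at [0.231, 0.634, 0.194] pointing down, gripper open.
Joint ranges: [-3.07, 3.07], [-1.43, 2.12], [-1.02, 1.25], [-3.03, 1.67], [-3.05, -0], [-3.03, 3.03]. Speed limits (rad/s): [2.39, 2.39, 3.01, 3.14, 3.14, 3.14].

## Interface

Orientations are given as [roll, pitch, yaw] about the fixed x, y, z axes, in that order (R = Rz(yaw) Ry(pitch) Rx(roll)).
In Python, from station import get_state, cams, arm, nets gives the robot as it stands.
- The arm moves only by the shell command python3 -m creep 'ROWS' [FORCE]. ROWS is a JSON object of lists of equal length, an entry for each row: "translation": the shift along the world's x, y, z in mm, a list of three; "spin": the turn about the world's z in rad; "gripper": the opening, from 0 (shut) to 1 (fully open). In form: {"translation": [[dx, dy, dz], ...], "spin": [spin, ...], "gripper": [gripper, ...]}. A call has 1 to 8 rows; each row shifts and turns the commanded pose from where the row before left it; what a row does not reach is not made up. A row lasts 1/10 s, in which the tool goes at most 50 mm and 8.59 degrees, less where a joint would pass 70% of its speed; a pose out of reach is approached as far as the arm can. A call is refused whole if a number of a shift passes 50 or a number of a turn 0.15, either way. A call with a gripper value outside its range is refused whole. The fingers move at their own pace and stop on an object; FORCE is the grip in N (left out, the last holds). Time passes only in rows, so rows that do not move let the fingers close. It gives the time, the measured TCP pose, the force, the opening and the grip force at its end, in the units of the state.
- get_state(): the state, without advancing time (a new reading comes with each control period).
- cams.grab_frame(name): name is "scene" or "side" or "wrist"; returns a dict with "img" (400x640x3 uint8, red, green, blue), "mtx" (3x3 intrinsics, pixels), "R" (3x3) and "t" (3): a world point X has camera coordinates R X + t. Camera axes: x right, y down, z forward; pixel columns grow to the right and rows downward; lengths in m; the calibration is good to about 2 mm. The wrist camera is an equidistant fisheye: a pixel r from the principal point sees the ray r / f radians off the axis. A picture is of the moment at which its call begins. There is no depth.
- arm.job_done(): hands the job in; it is judged then, once.
Trained networks look in the newest picture that a camera, given by its name, has taken for a name from the list of things; names that differ only in an ending like _2 or _b are one class to them, and where a whole thing is asked for, a point or a joint stands for the part that bears it (a point fixed in the world has none). Each returns a list of dicts, best first, with "confidence" (0 to 1); they miss things now and then, are a little off and sometimes report something else, mostly with a low value. They report only what shows in the picture. A call takes as long as a camera call. They do not tell look-alikes from the thing itself.
- nets.search_frame(camera, label): "centre" ([x, y, z] in m, in world coordinates, good to about 4 mm: the middle of the surface that is visible of it).
- nets.pinpoint(camera, label): "centre" ([x, y, z] in m, in world coordinates, good to about 4 mm: a listed point, or the origin of a listed thing).
The state is a dict: "t": time; "q": joint angles; "qd": joint speeds; "joint_efforts": joint torques, N m; "eef_pos": TCP position; "ee_rot": TCP orientation; "force": force on the tool from outside, world axes, zero at the start; "moment": the same for the moment, N m; "width": finger opening in m; "gripper_force": force on a finger pad.
Only numpy, scipy, OpenCV 4.12 (cv2) and the standard library are available. Lean on these libraries where they do the work, as an engineer would, in place of code of your own. Each camera call takes 0.05 s, during which the arm holds its last target. There are 200 camera calls.

## Task

Set the dough sheeter to thin: swing its thickness lever away from the rollers, past the first hidden notch, until its sprung plunger drops fully into the second notch. Then pick up the wooden tamper and knock the brass lock peg in the lever's hub fully down with it (never push the peg with the gripper itself). Finally stand the tamper upright in the middle of its blue mat again, and leave the star cutter, the ramekin and the jar where they are.

Things in the scene. Friction and masses are not known exactly. Their poses are not given: they have to be found in the camera images.
- sheeter: Dough sheeter, fixed: white gear housing, top 85 mm high, with two steel rollers (top 78 mm) and an end plate (95 mm high) on its +y side. Origin on the lever's vertical axis, at table height; x points away from the robot, y to the rollers. In this frame the housing spans x -180 to 55, y -135 to 135 mm, the rollers y 135 to 340 mm.
- lever_axis (a point): Centre of the lever's dark hub on its vertical axis, 115 mm above the table (hub's top); axes as the sheeter's. Two notches, 13 mm wide, are hidden in the housing below the black curved slot (100 mm radius): the first somewhere between lever angles 0.62 and 0.95 rad (it differs from machine to machine), the second 0.524 rad further on; there is no third.
- lever (a joint): Angle (rad) of the aluminium thickness lever (18 mm wide, top at 105 mm): 0 at the thick stop near the rollers, up to 1.75, growing anticlockwise from above, away from the rollers (thin: narrow end of the orange scale). At angle a it points along (-cos(a-0.873), -sin(a-0.873)) in the sheeter's frame. Light friction; stays where left.
- plunger (a joint): Sprung plunger in the lever, 100 mm from the axis (m): 0 riding on the hidden ring between notches, +0.008 dropped into a notch (the lever is then blocked both ways, 1.5 mm play), -0.007 pulled fully up. The spring pushes it down with 4 N at 0; 7 N pull it fully up. Held at 0 or higher, it passes over a notch.
- plunger_top (a point): Centre of the top of the plunger's black round knob (22 mm diameter, 28 mm high, vertical), 151 mm above the table when the plunger reads 0. The lever's top is 18 mm below the knob's underside then, 10 mm when dropped.
- lever_handle (a point): Centre of the top of the lever's red upright handle post (19 mm diameter, 45 mm high, standing on the lever 160 mm from the axis); top 150 mm above the table.
- lock_peg_top (a point): Centre of the top of the brass lock peg (round head 22 mm diameter, 6 mm thick) in the lever's dark hub, on the lever's axis; 133 mm above the table when fully up, 121 mm when fully down (head on the hub).
- lock_peg (a joint): Depth of the lock peg (m): 0 fully up, 0.012 fully down with its head on the hub. Stiff: needs about 15 N straight down, and stays where it is left.
- tamper: Wooden tamper, loose, about 0.22 kg, standing upright on the blue mat. Origin at the centre of its flat striking face (its underside), z up through the handle. Striking disc 52 mm diameter, 22 mm high; above it a round handle 25 mm diameter from 22 to 96 mm, with a ball end of 30 mm whose top is at 113 mm.
- mat: Round blue silicone mat, fixed, 110 mm diameter, 4 mm thick; origin at the centre of its underside on the table.
- star_cutter: Bystander: steel star-shaped cookie cutter, 84 mm across, 24 mm high; origin at the centre of its underside.
- ramekin: Bystander: white ceramic ramekin, 76 mm across, 45 mm high; origin at the centre of its underside.
- sprinkle_jar: Bystander: amber jar with red cap, 56 mm across, 85 mm high; origin at the centre of its underside.
Things that resemble listed ones, but are neither listed nor needed, are in the scene too. What is meant by the tamper is not turquoise, and is the smaller of those in its own colour.

How it is judged:
On the way, in this order (a step that is already met when the one before it is completed fails the run):
1. the lever stands in the second notch with the plunger dropped in (lever 1.05 to 1.56 rad, plunger beyond 6 mm) (value of joint lever between 1.05 and 1.56 rad and value of joint plunger above 0.006 m), for 0.3 s.
2. the lock peg is driven fully down (beyond 10.5 mm of 12) (value of joint lock_peg above 0.0105 m), for 0.2 s.
At the end, for the whole second after the job is handed in: Lever in the second notch (1.05 to 1.56 rad), plunger dropped (beyond 6 mm), lock peg down (beyond 10.5 of 12 mm), tamper still and upright (0.1 rad) on the mat, within 30 mm of its centre, the three bystanders within 30 mm of their starts (all of step 1 and value of joint lock_peg above 0.0105 m and horizontal distance between tamper and mat below 0.03 m and height (world z) of tamper below 0.008 m and angle between tamper's own z axis and vertical below 0.1 rad and linear speed of tamper below 0.02 m/s and distance of each of star_cutter, ramekin, sprinkle_jar from where it was at the start of the episode below 0.03 m); the robot touches nothing.
It fails at once if the gripper or arm pushes the lock peg itself (over 2 N) (contact force between any of the fingers, the arm and lock_peg above 2 N).
It fails at once if the steel star cutter is moved by more than 30 mm (distance of star_cutter from where it was at the start of the episode above 0.03 m).
It fails at once if the white ramekin is moved by more than 30 mm (distance of ramekin from where it was at the start of the episode above 0.03 m).
It fails at once if the sprinkle jar is moved by more than 30 mm (distance of sprinkle_jar from where it was at the start of the episode above 0.03 m).
It also fails if it takes over 72 s, if anything falls off the work surface, if the arm or the gripper's body presses on something with over 40 N, if the wrist force passes 120 N, or if a joint passes its speed limit or range.

## Working session

There is one attempt and no reset: what is moved stays moved. The work goes in short steps, Python scripts to look and compute and a shell command to move; the robot and the scene stay as the last step left them, time stands still between calls to the robot, and variables do not carry over. Pictures are saved under pics/ and viewed, at most 10 in all, crops included, and the job is handed in when it is done.

```bash
mkdir -p pics
cat > h.py <<'E'
import cv2,numpy as np
from station import get_state,cams,arm,nets
def save(c,name,crop=None,sc=1):
    f=cams.grab_frame(c); im=f["img"][:,:,::-1]
    if crop: im=im[crop[1]:crop[3],crop[0]:crop[2]]
    if sc!=1: im=cv2.resize(im,None,fx=sc,fy=sc,interpolation=cv2.INTER_CUBIC)
    cv2.imwrite("pics/"+name,im); return f
def proj(f,X):
    p=f["mtx"]@(f["R"]@np.array(X)+f["t"]); return (p[:2]/p[2]).round().astype(int).tolist()
E
python3 - <<'E'
from h import *
fs={c:save(c,c+"0.png") for c in("scene","side")}
for l in ["lever_axis","plunger_top","lever_handle","lock_peg_top","tamper","mat","star_cutter","ramekin","sprinkle_jar","sheeter"]:
  for c in fs:
    for d in nets.pinpoint(c,l)[:4]: print(l,c,np.round(d["centre"],3),round(d["confidence"],2),proj(fs[c],d["centre"]))
s=get_state();print(s["t"],s["eef_pos"],s["ee_rot"],s["force"],s["width"])
E
```

```text
lever_axis scene [0.656 0.02  0.117] 0.6 [378, 232]
lever_axis side [0.654 0.019 0.116] 0.76 [334, 181]
lever_axis side [ 0.714 -0.391  0.001] 0.5 [463, 262]
plunger_top scene [0.57  0.075 0.15 ] 0.43 [390, 196]
plunger_top side [0.574 0.068 0.145] 0.55 [302, 175]
lever_handle scene [0.523 0.104 0.145] 0.76 [394, 182]
lever_handle side [0.523 0.105 0.15 ] 0.63 [281, 175]
lock_peg_top scene [0.657 0.017 0.128] 0.58 [378, 230]
lock_peg_top side [0.656 0.02  0.131] 0.36 [334, 176]
tamper scene [ 0.504 -0.342 -0.   ] 0.97 [241, 233]
tamper scene [ 0.574 -0.494 -0.004] 0.7 [191, 263]
tamper scene [ 0.341 -0.385 -0.001] 0.7 [222, 193]
tamper side [ 0.573 -0.496 -0.004] 0.89 [474, 314]
tamper side [ 0.344 -0.385 -0.   ] 0.87 [361, 341]
tamper side [ 0.502 -0.34   0.001] 0.64 [394, 291]
mat scene [ 0.518 -0.34   0.003] 0.78 [242, 236]
mat side [ 0.513 -0.332 -0.004] 0.75 [394, 289]
star_cutter scene [0.359 0.226 0.003] 0.55 [408, 166]
star_cutter side [0.354 0.222 0.001] 0.82 [217, 224]
ramekin scene [ 0.355 -0.26  -0.001] 0.93 [262, 189]
ramekin side [ 0.354 -0.261  0.002] 0.96 [323, 305]
sprinkle_jar scene [ 0.716 -0.389  0.003] 0.87 [233, 300]
sprinkle_jar side [ 0.718 -0.394 -0.   ] 0.64 [465, 263]
sheeter scene [ 0.654  0.02  -0.002] 0.79 [373, 254]
sheeter side [ 0.655  0.018 -0.   ] 0.59 [334, 214]
1.1 [0.23132547 0.63410419 0.19435623] [-3.14159106e+00  1.18644770e-06 -3.49799773e-01] [ 1.47763009 -1.03044705  1.1063058 ] 0.08785914578709077
```

View pics/scene0.png

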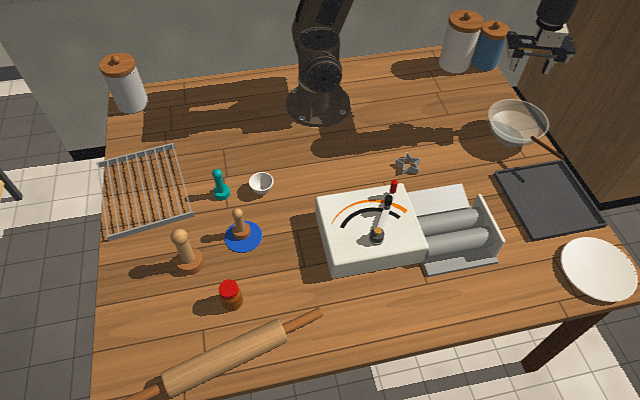

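View pics/side0.png

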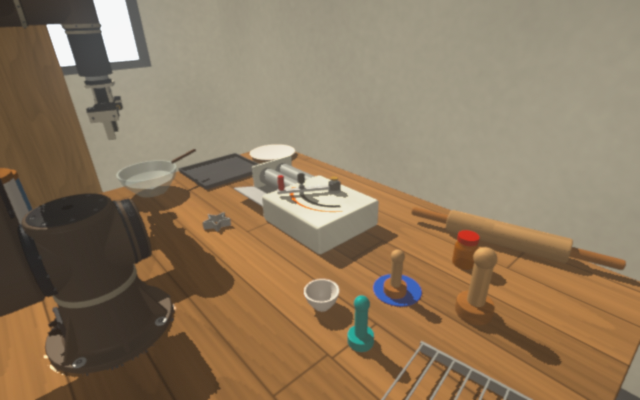

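Tamper candidates in the scene picture are: the small wooden one on the blue mat (240,225), the large wooden one (185,250) and the turquoise one (220,185). I choose the small wooden one on the mat. The lever hub is at (378,235), the plunger knob at (389,198) and the red handle at (393,187).

Run:
```python
import cv2,numpy as np
im=cv2.imread("pics/scene0.png")
a=cv2.resize(im[175:285,305:515],None,fx=3.8,fy=3.8,interpolation=cv2.INTER_CUBIC)[:, :798]
b=cv2.resize(im[165:285,160:290],None,fx=1.4,fy=1.4,interpolation=cv2.INTER_CUBIC)
o=np.zeros((a.shape[0]+b.shape[0],a.shape[1],3),np.uint8);o[:a.shape[0]]=a;o[a.shape[0]:,:b.shape[1]]=b
print(o.shape,a.shape);cv2.imwrite("pics/c1.png",o)
```

```text
(586, 798, 3) (418, 798, 3)
```

View pics/c1.png

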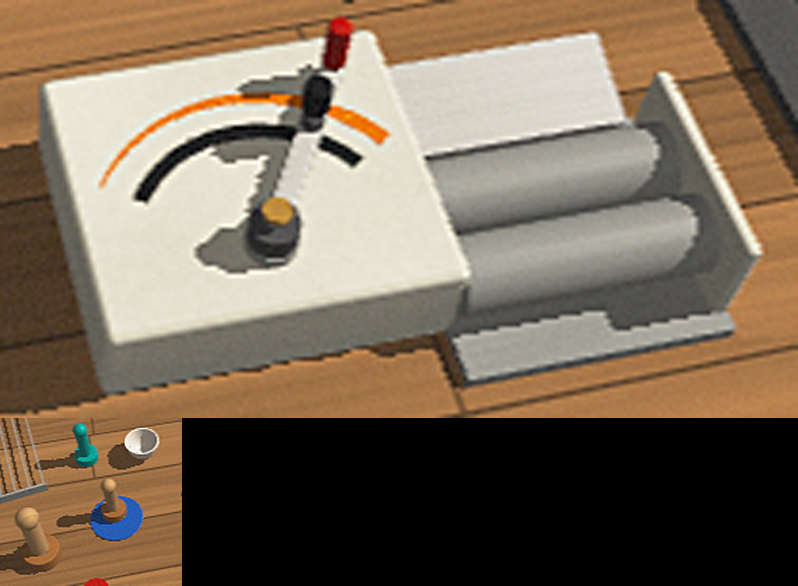

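The crop shows the housing's top corners at about (42,87), (378,33), (467,275) and (112,343), with the lever part-way along the scale. The small wooden tamper on the mat is confirmed as the target.

Run:
```python
from h import *
f=cams.grab_frame("scene")
def unp(u,v,z):
    d=f["R"].T@np.linalg.solve(f["mtx"],[u,v,1]);o=-f["R"].T@f["t"]
    return o+d*(z-o[2])/d[2]
P=np.array([unp(305+u/3.8,175+v/3.8,.085)[:2] for u,v in[(42,87),(378,33),(467,275),(112,343)]])
Q=np.array([(-.18,-.135),(-.18,.135),(.055,.135),(.055,-.135)])
print(P.round(3))
p=P-P.mean(0);q=Q-Q.mean(0)
yaw=np.arctan2((q[:,0]*p[:,1]-q[:,1]*p[:,0]).sum(),(q*p).sum())
c,s=np.cos(yaw),np.sin(yaw);print("yaw",yaw,"axis",P.mean(0)-np.array([[c,-s],[s,c]])@Q.mean(0))
acc={}
for l in["plunger_top","lever_handle","lever_axis","lock_peg_top","tamper","mat"]:
  for c in("scene","side"):
    for k in range(3):
      cams.grab_frame(c)
      for d in nets.pinpoint(c,l)[:3]:
        acc.setdefault((l,c),[]).append(np.round(d["centre"],3).tolist())
for k in acc: print(k,acc[k])
```

```text
[[ 0.487 -0.113]
 [ 0.49   0.156]
 [ 0.714  0.147]
 [ 0.713 -0.113]]
yaw -0.01192452894330904 axis [0.66344232 0.01845134]
('plunger_top', 'scene') [[0.57, 0.073, 0.148], [0.573, 0.073, 0.15], [0.574, 0.072, 0.148]]
('plunger_top', 'side') [[0.575, 0.068, 0.147], [0.572, 0.067, 0.15], [0.354, -0.261, 0.004], [0.574, 0.066, 0.147], [0.354, -0.262, -0.0]]
('lever_handle', 'scene') [[0.521, 0.102, 0.148], [0.519, 0.101, 0.147], [0.653, 0.023, 0.002]]
('lever_handle', 'side') [[0.523, 0.103, 0.152], [0.519, 0.103, 0.151]]
('lever_axis', 'scene') [[0.655, 0.02, 0.114], [0.359, 0.228, 0.0], [0.654, 0.02, 0.115], [0.656, 0.016, 0.116]]
('lever_axis', 'side') [[0.656, 0.019, 0.116], [0.657, 0.02, 0.114], [0.656, 0.017, 0.116]]
('lock_peg_top', 'scene') [[0.656, 0.017, 0.127], [0.656, 0.015, 0.129], [0.656, 0.02, 0.128], [0.517, -0.341, 0.003]]
('lock_peg_top', 'side') [[0.658, 0.02, 0.132], [0.655, 0.019, 0.13], [0.657, 0.02, 0.129]]
('tamper', 'scene') [[0.508, -0.34, 0.002], [0.578, -0.496, -0.004], [0.34, -0.381, -0.003], [0.34, -0.383, -0.001], [0.578, -0.496, -0.006], [0.503, -0.343, 0.005], [0.574, -0.496, -0.004], [0.504, -0.34, 0.005], [0.344, -0.384, -0.0]]
('tamper', 'side') [[0.5, -0.341, 0.004], [0.573, -0.496, -0.004], [0.574, -0.497, -0.003], [0.504, -0.341, 0.006], [0.343, -0.386, 0.001], [0.341, -0.385, -0.0], [0.574, -0.495, -0.003], [0.503, -0.34, 0.007]]
('mat', 'scene') [[0.516, -0.34, -0.0], [0.656, 0.015, 0.129], [0.517, -0.34, 0.0], [0.519, -0.34, 0.001]]
('mat', 'side') [[0.514, -0.334, -0.004], [0.714, -0.391, -0.001], [0.515, -0.335, -0.003], [0.514, -0.334, 0.0]]
```

```bash
python3 -m creep '{"translation":[[24,-40,0],[24,-40,0],[24,-40,0],[24,-40,0],[24,-40,0],[24,-40,0],[24,-40,0],[24,-40,0]],"spin":[-0.1,-0.107,0,0,0,0,0,0],"gripper":[1,1,1,1,1,1,1,1]}'
python3 -m creep '{"translation":[[24,-40,0],[24,-40,0],[24,-40,0],[24,-40,0],[24,-40,0],[24,-40,0],[0,0,0],[0,0,0]],"spin":[0,0,0,0,0,0,0,0],"gripper":[0.7,0.7,0.7,0.7,0.7,0.7,0.7,0.7]}'
python3 - <<'E'
from h import *
f=save("wrist","w1.png");s=get_state();print(s["t"],s["eef_pos"],s["ee_rot"],s["force"],s["q"])
for l in["plunger_top","lever_handle","lever_axis"]:
  for d in nets.pinpoint("wrist",l)[:2]: print(l,np.round(d["centre"],3),d["confidence"])
E
```

```text
t: 5.55
eef_pos: [0.424, 0.3125, 0.1948]
ee_rot: [-3.141, -0.0, -0.556]
force: [1.5, 0.2, 0.4]
width: 0.0877
gripper_force: 0.0
t: 6.35
eef_pos: [0.5676, 0.0728, 0.1941]
ee_rot: [3.141, 0.0, -0.56]
force: [0.3, 0.6, 0.7]
width: 0.0614
gripper_force: 0.0
6.4 [0.56724936 0.07381576 0.19419219] [ 3.14146302e+00  2.82239918e-04 -5.58007035e-01] [ 0.3713684  -0.79622167 -0.34326227] [ 4.71188246e-01  1.90632548e-01 -2.19931374e-01 -1.90860038e-04
 -1.16048899e+00  5.41677219e-01]
plunger_top [0.574 0.072 0.152] 0.96
plunger_top [ 0.355  0.221 -0.001] 0.35
lever_handle [0.517 0.104 0.152] 0.81
lever_axis [0.655 0.014 0.116] 0.79
```

View pics/w1.png

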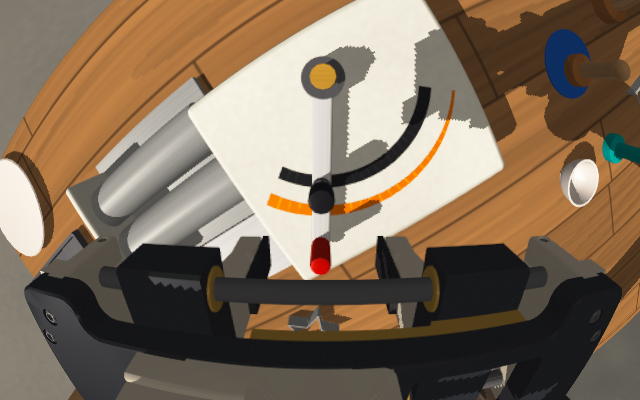

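The knob at (321,195) sits centred laterally between the fingers, and the lever points straight down the picture.

```bash
python3 -m creep '{"translation":[[4,-2,-30],[0,0,-30],[0,0,-14],[0,0,0],[0,0,0],[0,0,0],[0,0,0],[0,0,0]],"spin":[0,0,0,0,0,0,0,0],"gripper":[0.6,0.6,0.6,0.6,0.2,0.2,0.2,0.2]}' 30
```

```text
t: 7.35
eef_pos: [0.5717, 0.0724, 0.1212]
ee_rot: [-3.14, -0.001, -0.557]
force: [-0.3, -0.2, 0.2]
width: 0.0261
gripper_force: 0.0
```

```bash
python3 -m creep '{"translation":[[0,0,0],[0,0,0],[0,0,0]],"spin":[0,0,0],"gripper":[0.1,0.1,0.1]}' 30; python3 -c "
from h import *
s=get_state();print(s['eef_pos'],s['force'],s['width'])"
```

```text
t: 7.65
eef_pos: [0.5714, 0.072, 0.1204]
ee_rot: [-3.142, -0.0, -0.557]
force: [-0.0, 0.5, 0.1]
width: 0.0096
gripper_force: 0.0
[0.57135199 0.07202302 0.12043089] [-0.04038919  0.48929604  0.09403851] 0.009559004867482464
```

Run:
```python
from h import *
f=save("wrist","w2.png")
for l in["plunger_top","lever_handle","lever_axis"]:
  for d in nets.pinpoint("wrist",l)[:2]: print(l,np.round(d["centre"],3),d["confidence"])
a=cams.grab_frame("side")["img"][130:230,240:360,::-1]
w=cv2.imread("pics/w2.png")[100:400,170:470]
a=cv2.resize(a,(480,400),interpolation=cv2.INTER_CUBIC);o=np.zeros((400,790,3),np.uint8);o[:,:480]=a;o[:300,480:780]=w
cv2.imwrite("pics/c2.png",o)
```

```text
plunger_top [0.572 0.071 0.148] 0.88
lever_handle [0.521 0.105 0.155] 0.8
lever_axis [0.655 0.018 0.119] 0.69
```

View pics/c2.png

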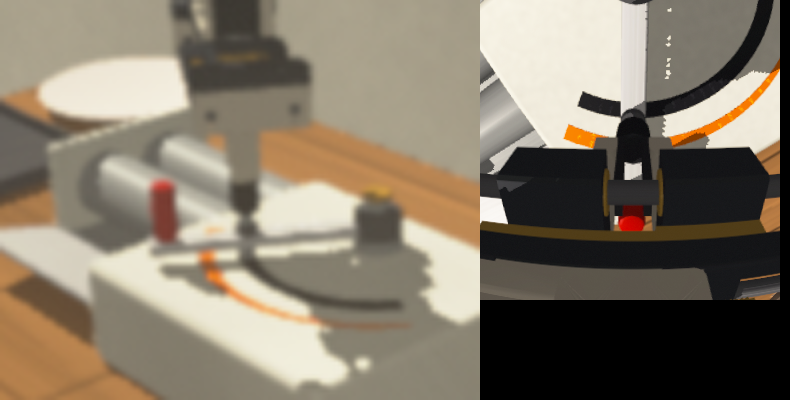

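Run:
```python
from h import *
s=get_state();p=s["eef_pos"];print(p,s["width"],s["gripper_force"])
for c in("side","scene"):
  f=cams.grab_frame(c);print(c,"cam",(-f["R"].T@f["t"]).round(2),[proj(f,p+np.array([0,0,z])) for z in(0,.03,.06)])
  if c=="side": a=f["img"][140:200,260:350,::-1]
  else: b=f["img"][160:240,345:435,::-1]
o=np.zeros((400,800,3),np.uint8)
o[:266,:399]=cv2.resize(a,(399,266),interpolation=cv2.INTER_NEAREST);o[:355,400:799]=cv2.resize(b,(399,355),interpolation=cv2.INTER_NEAREST)
cv2.imwrite("pics/c3.png",o)
```

```text
[0.57132963 0.07206647 0.12030861] 0.008749717523719289 0.0
side cam [-0.04 -0.72  0.57] [[301, 182], [301, 173], [300, 163]]
scene cam [ 1.29 -0.29  1.17] [[387, 203], [389, 196], [390, 190]]
```

View pics/c3.png

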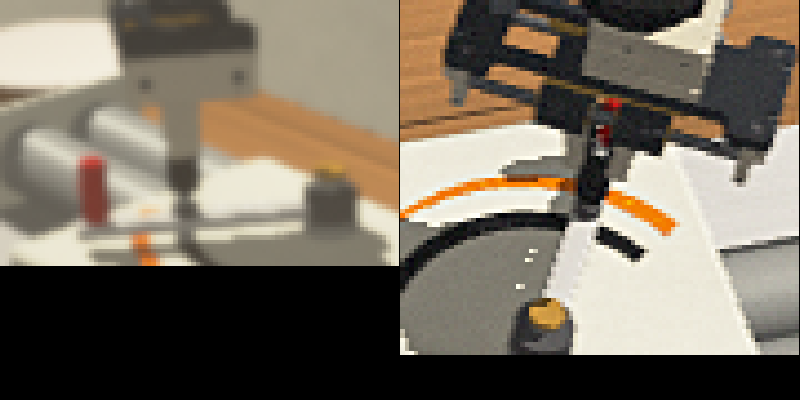

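```bash
python3 -m creep '{"translation":[[0,0,0],[0,0,0],[0,0,0]],"spin":[0,0,0],"gripper":[0,0,0]}' 30; python3 -m creep '{"translation":[[0,0,3],[0,0,0]],"spin":[0,0],"gripper":[0,0]}'
```

```text
t: 8.3
eef_pos: [0.5713, 0.0721, 0.1203]
ee_rot: [3.142, 0.0, -0.557]
force: [-0.4, 0.2, -0.1]
width: 0.0005
gripper_force: 0.0
t: 8.5
eef_pos: [0.5716, 0.0722, 0.1239]
ee_rot: [-3.141, -0.001, -0.557]
force: [-0.1, -0.3, 0.6]
width: 0.0006
gripper_force: 0.0
```

Run:
```python
from h import *
w=cams.grab_frame("wrist")["img"][170:330,240:400,::-1]
b=cams.grab_frame("scene")["img"][165:225,360:420,::-1]
o=np.hstack([cv2.resize(i,(400,400),interpolation=cv2.INTER_CUBIC) for i in(w,b)])
cv2.imwrite("pics/c4.png",o)
```

```text
(no output)
```

View pics/c4.png

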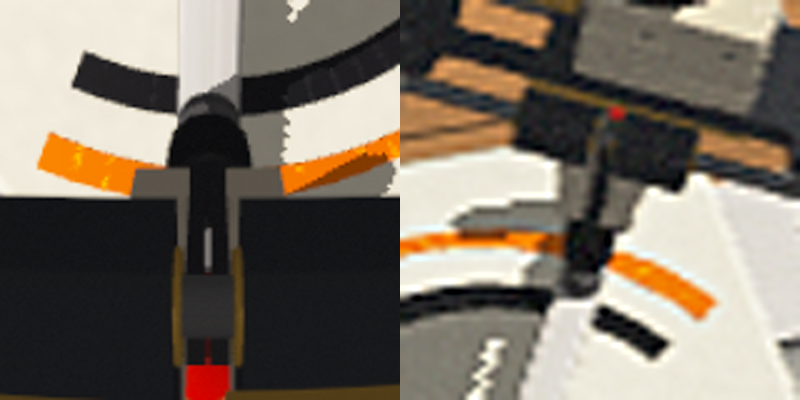

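The fingers are fully shut and appear beside the knob on its handle side, with the knob visible in front of the fingertips at (208,130) in the left crop.

Run:
```python
from h import *
def unp(f,u,v,z):
    d=f["R"].T@np.linalg.solve(f["mtx"],[u,v,1]);o=-f["R"].T@f["t"]
    return (o+d*(z-o[2])/d[2]).round(4)
def unpw(f,u,v,z):
    m=f["mtx"];x=(u-m[0,2])/m[0,0];y=(v-m[1,2])/m[1,1];r=np.hypot(x,y)
    d=f["R"].T@np.array([np.sin(r)*x/r,np.sin(r)*y/r,np.cos(r)]);o=-f["R"].T@f["t"]
    return (o+d*(z-o[2])/d[2]).round(4)
def pw(f,X):
    c=f["R"]@X+f["t"];r=np.hypot(c[0],c[1]);th=np.arctan2(r,c[2]);m=f["mtx"]
    return np.array([m[0,2]+m[0,0]*th*c[0]/r,m[1,2]+m[1,1]*th*c[1]/r]).round(1)
f=cams.grab_frame("scene")
print([unp(f,*k) for k in((389.2,196,.151),(394.7,181.3,.150),(378.2,230.3,.133))])
w=cams.grab_frame("wrist");p=get_state()["eef_pos"];print(p)
print("tcp in wrist",pw(w,p),"+30mm",pw(w,p+[0,0,.03]),"tcp in scene",proj(f,p),proj(f,p+[0,0,.03]))
print("knob top fwd edge",unpw(w,323,215,.151), "cam",-w["R"].T@w["t"])
for dp in(-.011,0,.011): print(pw(w,np.array([.5705+dp*.85,.0715-dp*.53,.151])))
```

```text
[array([0.571 , 0.0735, 0.151 ]), array([0.5239, 0.1047, 0.15  ]), array([0.6614, 0.0169, 0.133 ])]
[0.57130688 0.07208793 0.12336304]
tcp in wrist [321.9 228.2] +30mm [321.9 249. ] tcp in scene [387, 202] [389, 196]
knob top fwd edge [0.5882 0.0608 0.151 ] cam [0.64244879 0.02730689 0.31349887]
[323.4 263.8]
[323.4 247.7]
[323.5 230.7]
```

The side and scene views put the visible fingertips roughly 20 to 30 mm above the reported TCP. I'll open, straddle the lever lower, and feel for the knob.

```bash
python3 -m creep '{"translation":[[0,0,0],[0,0,0],[0,0,0],[0,0,0],[0,0,0],[0,0,0],[0,0,0]],"spin":[0,0,0,0,0,0,0],"gripper":[0.6,0.6,0.6,0.6,0.6,0.6,0.6]}' 30; python3 -m creep '{"translation":[[0,0,-10],[0,0,-6],[0,0,-6],[0,0,0],[0,0,0],[0,0,0],[0,0,0],[0,0,0]],"spin":[0,0,0,0,0,0,0,0],"gripper":[0.6,0.6,0.6,0.2,0.2,0.2,0.2,0.2]}' 30
```

```text
t: 9.4
eef_pos: [0.5713, 0.0721, 0.1234]
ee_rot: [3.142, 0.0, -0.557]
force: [0.7, -0.8, -0.2]
width: 0.0495
gripper_force: 0.0
t: 10.2
eef_pos: [0.5715, 0.0721, 0.1016]
ee_rot: [-3.141, -0.0, -0.557]
force: [-0.4, -1.6, -0.0]
width: 0.0212
gripper_force: 30.0
```

It now holds the knob (22 mm). So the real fingertips lie about 25 mm higher than the reported TCP. Lift the plunger next.

```bash
python3 -m creep '{"translation":[[0,0,2],[0,0,2],[0,0,0],[0,0,0]],"spin":[0,0,0,0],"gripper":[0.1,0.1,0.1,0.1]}' 40
python3 - <<'E'
import numpy as np
A=np.array([.6555,.0187]);p=np.array([.5715,.0721])
r=np.linalg.norm(p-A);th=np.arctan2(-(p-A)[1],-(p-A)[0]);print(r,th)
prev=p
for k in range(1,9):
    q=A-.0995*np.array([np.cos(th+.089*k),np.sin(th+.089*k)]);print(k,((q-prev)*1000).round(1),q.round(4));prev=q
E
```

```text
t: 10.6
eef_pos: [0.5713, 0.072, 0.1052]
ee_rot: [3.141, 0.0, -0.557]
force: [2.5, -0.8, -6.0]
width: 0.0209
gripper_force: 40.0
0.09953672689012832 -0.566266896705775
1 [-4.4 -7.7] [0.5671 0.0644]
2 [-3.7 -8. ] [0.5634 0.0564]
3 [-3.  -8.3] [0.5604 0.048 ]
4 [-2.2 -8.6] [0.5582 0.0395]
5 [-1.5 -8.7] [0.5567 0.0307]
6 [-0.7 -8.8] [0.5561 0.0219]
7 [ 0.1 -8.9] [0.5562 0.0131]
8 [ 0.9 -8.8] [0.5571 0.0043]
```

```bash
python3 -m creep '{"translation":[[-4.4,-7.7,0],[-3.7,-8,0],[-3,-8.3,0],[-2.2,-8.6,0],[0,0,0]],"spin":[0.089,0.089,0.089,0.089,0],"gripper":[0.1,0.1,0.1,0.1,0.1]}' 40
```

```text
t: 11.1
eef_pos: [0.5575, 0.0388, 0.1052]
ee_rot: [3.141, 0.001, -0.2]
force: [0.8, -0.7, -5.7]
width: 0.0203
gripper_force: 40.0
```

```bash
python3 -m creep '{"translation":[[-1.5,-8.7,0],[-0.7,-8.8,0],[0,-8.9,0],[1,-8.8,0],[0,0,0]],"spin":[0.089,0.089,0.089,0.089,0],"gripper":[0.1,0.1,0.1,0.1,0.1]}' 40
python3 - <<'E'
from h import *
for c in("wrist","scene"):
  cams.grab_frame(c)
  for l in("lever_handle","plunger_top","lever_axis"):
    print(c,l,[(np.round(d["centre"],3),round(d["confidence"],2)) for d in nets.pinpoint(c,l)[:1]])
E
```

```text
t: 11.6
eef_pos: [0.5562, 0.0038, 0.105]
ee_rot: [3.141, 0.001, 0.153]
force: [-0.4, -0.5, -5.4]
width: 0.0212
gripper_force: 40.0
wrist lever_handle [(array([ 0.494, -0.003,  0.153]), 0.83)]
wrist plunger_top [(array([0.555, 0.004, 0.151]), 0.58)]
wrist lever_axis [(array([0.655, 0.015, 0.118]), 0.88)]
scene lever_handle []
scene plunger_top [(array([0.555, 0.004, 0.154]), 0.44)]
scene lever_axis [(array([0.654, 0.02 , 0.117]), 0.73)]
```

```bash
python3 -m creep '{"translation":[[0,0,-4],[0,0,0],[0,0,0],[0,0,0]],"spin":[0,0,0,0],"gripper":[0.21,0.33,0.33,0.33]}' 20
python3 - <<'E'
import numpy as np
A=np.array([.6555,.0187]);th=.15;prev=np.array([.5562,.0038])
for k in range(1,13):
    t=th+.05*k
    q=A-.0995*np.array([np.cos(t),np.sin(t)]);print(k,((q-prev)*1000).round(1),q.round(4));prev=q
E
```

```text
t: 12.4
eef_pos: [0.5579, 0.0047, 0.1021]
ee_rot: [-3.141, -0.002, 0.155]
force: [-0.6, -0.4, -0.4]
width: 0.0288
gripper_force: 0.0
1 [ 1.8 -4.9] [ 0.558  -0.0011]
2 [ 1.1 -4.8] [ 0.5591 -0.0059]
3 [ 1.4 -4.8] [ 0.5604 -0.0107]
4 [ 1.6 -4.7] [ 0.562  -0.0154]
5 [ 1.8 -4.6] [ 0.5639 -0.02  ]
6 [ 2.1 -4.5] [ 0.5659 -0.0246]
7 [ 2.3 -4.4] [ 0.5682 -0.029 ]
8 [ 2.5 -4.3] [ 0.5707 -0.0333]
9 [ 2.7 -4.2] [ 0.5734 -0.0375]
10 [ 2.9 -4. ] [ 0.5763 -0.0415]
11 [ 3.1 -3.9] [ 0.5794 -0.0454]
12 [ 3.3 -3.7] [ 0.5827 -0.0491]
```

```bash
python3 -m creep '{"translation":[[0.5,-4.9,0],[1.1,-4.8,0],[1.4,-4.8,0]],"spin":[0.05,0.05,0.05],"gripper":[0.33,0.33,0.33]}'; python3 -m creep '{"translation":[[1.6,-4.7,0],[1.8,-4.6,0]],"spin":[0.05,0.05],"gripper":[0.33,0.33]}'
```

```text
t: 12.7
eef_pos: [0.5606, -0.0093, 0.1019]
ee_rot: [-3.141, -0.002, 0.308]
force: [-1.1, 3.5, 1.0]
width: 0.029
gripper_force: 2.3
t: 12.9
eef_pos: [0.5637, -0.0186, 0.1016]
ee_rot: [-3.141, -0.002, 0.407]
force: [-6.9, 20.3, 6.0]
width: 0.0291
gripper_force: 11.2
```

The force rose to 20 N, so the lever is probably blocked in the notch. I'll back off and look.

```bash
python3 -m creep '{"translation":[[-1.5,4,0],[0,0,0],[0,0,0]],"spin":[0,0,0],"gripper":[0.5,0.7,0.8]}'; python3 -m creep '{"translation":[[0,0,0],[0,0,30],[0,0,40],[0,0,0],[0,0,0]],"spin":[0,0,0,0,0],"gripper":[0.9,0.9,0.9,0.9,0.9]}'
python3 - <<'E'
from h import *
w=save("wrist","w3.png")
for c in("wrist","scene","side"):
  cams.grab_frame(c)
  for l in("lever_handle","plunger_top","lever_axis"):
    print(c,l,[(np.round(d["centre"],3),round(d["confidence"],2)) for d in nets.pinpoint(c,l)[:1]])
a=cams.grab_frame("side")["img"][150:220,260:350,::-1]
cv2.imwrite("pics/c5.png",np.hstack([cv2.resize(cv2.imread("pics/w3.png")[0:330,150:480],(400,400)),cv2.resize(a,(400,400*70//90+0)).copy() if 0 else cv2.resize(a,(400,400))]))
E
```

```text
t: 13.2
eef_pos: [0.562, -0.0154, 0.1016]
ee_rot: [3.141, -0.0, 0.405]
force: [0.7, 0.1, -0.2]
width: 0.0481
gripper_force: 0.0
t: 13.7
eef_pos: [0.5624, -0.0153, 0.1725]
ee_rot: [3.141, -0.003, 0.405]
force: [0.4, 0.4, -0.5]
width: 0.0783
gripper_force: 0.0
wrist lever_handle [(array([ 0.505, -0.035,  0.151]), 0.7)]
wrist plunger_top [(array([ 0.561, -0.014,  0.143]), 0.87)]
wrist lever_axis []
scene lever_handle [(array([ 0.507, -0.04 ,  0.149]), 0.64)]
scene plunger_top [(array([ 0.561, -0.016,  0.141]), 0.49)]
scene lever_axis [(array([0.657, 0.019, 0.117]), 0.85)]
side lever_handle [(array([ 0.503, -0.038,  0.153]), 0.58)]
side plunger_top [(array([ 0.563, -0.021,  0.14 ]), 0.64)]
side lever_axis [(array([0.66 , 0.022, 0.118]), 0.85)]
```

View pics/c5.png

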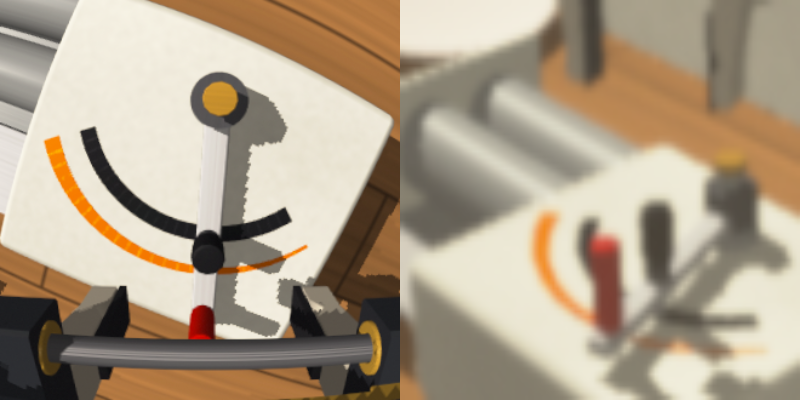

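The plunger is dropped: its top reads about 0.142, and the lever angle is about 1.24 rad, which can only be the second notch. Next I'll measure the true fingertip height from both cameras.

Run:
```python
from h import *
s=get_state();p=s["eef_pos"];yaw=s["ee_rot"][2];y=np.array([np.sin(yaw),-np.cos(yaw),0]);print(p,s["width"])
f=cams.grab_frame("side")
for o in(0,.02,.03,.04,.05): print(o,[proj(f,p+sg*y*(s["width"]/2+.005)+[0,0,o]) for sg in(1,-1)])
for c in("wrist",):
  cams.grab_frame(c)
  print([(np.round(d["centre"],3),d["confidence"]) for d in nets.pinpoint(c,"tamper")[:3]])
```

```text
[ 0.56172266 -0.01549605  0.17130805] 0.07882375644878249
0 [[332, 178], [303, 173]]
0.02 [[332, 171], [303, 167]]
0.03 [[332, 168], [303, 163]]
0.04 [[332, 164], [302, 160]]
0.05 [[332, 161], [302, 156]]
[]
```

```bash
python3 -m creep '{"translation":[[-7,-40,0],[-7,-40,0],[-7,-40,0],[-7,-41,0],[-7,-41,0],[-8,-41,0],[-8,-41,0],[-8,-41,0]],"spin":[-0.094,-0.094,-0.094,-0.094,-0.094,-0.094,-0.094,-0.094],"gripper":[0.7,0.7,0.7,0.7,0.7,0.7,0.7,0.7]}' 30; python3 -m creep '{"translation":[[0,0,0],[0,0,0]],"spin":[0,0],"gripper":[0.7,0.7]}'
python3 - <<'E'
from h import *
s=get_state();print(s["eef_pos"],s["ee_rot"],s["q"][5])
for k in range(2):
  cams.grab_frame("wrist")
  for l in("tamper","mat"):
    print(l,[(np.round(d["centre"],3),round(d["confidence"],2)) for d in nets.pinpoint("wrist",l)[:3]],[np.round(d["centre"],3) for d in nets.search_frame("wrist",l)[:2]])
save("wrist","w4.png")
E
```

```text
t: 15.35
eef_pos: [0.5022, -0.3422, 0.1715]
ee_rot: [-3.142, -0.0, -0.351]
force: [1.5, 0.1, -0.2]
width: 0.0615
gripper_force: 0.0
t: 15.55
eef_pos: [0.5021, -0.3415, 0.171]
ee_rot: [-3.142, 0.001, -0.349]
force: [-0.1, -0.0, 0.3]
width: 0.0615
gripper_force: 0.0
[ 0.50213476 -0.3414663   0.17095718] [-3.14151820e+00  5.87584542e-04 -3.48684319e-01] 1.4980883283648518
tamper [(array([ 0.505, -0.341,  0.   ]), 0.93), (array([ 0.571, -0.498, -0.001]), 0.79)] [array([ 0.51 , -0.348,  0.052]), array([ 0.573, -0.484,  0.095])]
mat [(array([ 0.514, -0.338,  0.004]), 0.73)] [array([ 0.53 , -0.34 ,  0.004]), array([ 0.693, -0.384,  0.022])]
tamper [(array([ 0.502, -0.342,  0.001]), 0.8), (array([ 0.569, -0.497, -0.004]), 0.75)] [array([ 0.511, -0.345,  0.056]), array([ 0.573, -0.485,  0.094])]
mat [(array([ 0.516, -0.339,  0.   ]), 0.78)] [array([ 0.531, -0.34 ,  0.011])]
```

View pics/w4.png

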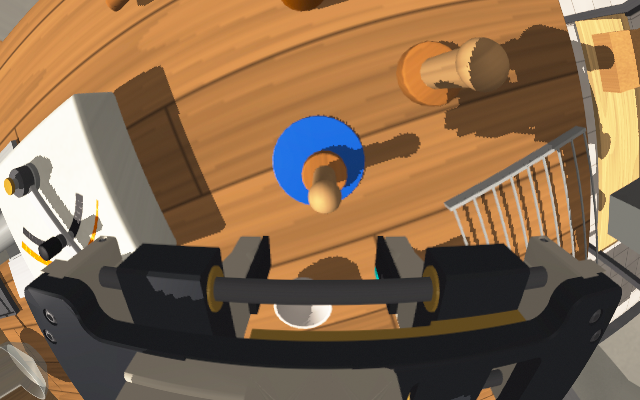

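The tamper's ball end at (325,195) lies centred between the fingertips. Descending.

```bash
python3 -m creep '{"translation":[[1,0,-40],[0,0,-40],[0,0,-25],[0,0,0]],"spin":[0,0,0,0],"gripper":[0.7,0.7,0.7,0.7]}' 40; python3 -m creep '{"translation":[[0,0,-8],[0,0,-8],[0,0,-7],[0,0,0]],"spin":[0,0,0,0],"gripper":[0.7,0.7,0.7,0.7]}'
```

```text
t: 16.5
eef_pos: [0.501, -0.3393, 0.0626]
ee_rot: [-3.141, 0.007, -0.347]
force: [0.2, -0.2, 0.0]
width: 0.0614
gripper_force: 0.0
t: 16.9
eef_pos: [0.5035, -0.3404, 0.043]
ee_rot: [-3.141, 0.0, -0.347]
force: [-0.6, -0.2, 0.7]
width: 0.0614
gripper_force: 0.0
```

```bash
python3 -m creep '{"translation":[[0,0,-6],[0,0,-6],[0,0,0],[0,0,0],[0,0,0],[0,0,0],[0,0,0],[0,0,0]],"spin":[0,0,0,0,0,0,0,0],"gripper":[0.7,0.7,0.2,0.2,0.2,0.2,0.2,0.2]}' 40
```

```text
t: 17.7
eef_pos: [0.5037, -0.3405, 0.0314]
ee_rot: [-3.142, -0.0, -0.347]
force: [0.3, -0.2, 0.5]
width: 0.0244
gripper_force: 40.0
```

Handle gripped at 24.4 mm. Lift it and carry it over the peg.

```bash
python3 -m creep '{"translation":[[0,0,20],[0,0,40],[0,0,40],[0,0,40],[0,0,40],[0,0,0]],"spin":[0,0,0,0,0,0],"gripper":[0.1,0.1,0.1,0.1,0.1,0.1]}' 50; python3 -m creep '{"translation":[[17,40,0],[17,40,0],[17,40,0],[17,40,0],[17,40,0],[17,40,0],[17,40,0],[17,40,0]],"spin":[0,0,0,0,0,0,0,0],"gripper":[0.1,0.1,0.1,0.1,0.1,0.1,0.1,0.1]}'; python3 -m creep '{"translation":[[16,39,0],[0,0,0],[0,0,0]],"spin":[0,0,0],"gripper":[0.1,0.1,0.1]}'
python3 - <<'E'
from h import *
s=get_state();print(s["eef_pos"],s["ee_rot"],s["force"],s["width"])
for c in("side","scene"):
  f=save(c,c+"7.png")
  for l in("tamper","lock_peg_top"):print(c,l,[(np.round(d["centre"],3),round(d["confidence"],2)) for d in nets.pinpoint(c,l)[:4]])
E
```

```text
t: 18.3
eef_pos: [0.5064, -0.342, 0.2178]
ee_rot: [3.14, -0.01, -0.346]
force: [1.3, -0.6, -1.6]
width: 0.0245
gripper_force: 49.9
t: 19.1
eef_pos: [0.6397, -0.0186, 0.2106]
ee_rot: [3.141, 0.001, -0.347]
force: [0.9, -0.9, -2.8]
width: 0.0242
gripper_force: 49.9
t: 19.4
eef_pos: [0.6553, 0.0197, 0.2099]
ee_rot: [3.141, 0.002, -0.345]
force: [-1.0, -1.1, -2.6]
width: 0.024
gripper_force: 49.9
[0.65532891 0.01971583 0.20990133] [ 3.14055707e+00  1.96439581e-03 -3.44978769e-01] [-0.99242726 -1.09959957 -2.5605073 ] 0.024007031115630722
side tamper [(array([ 0.344, -0.389, -0.001]), 0.84), (array([0.653, 0.019, 0.183]), 0.82), (array([ 0.573, -0.494, -0.004]), 0.74)]
side lock_peg_top [(array([0.661, 0.018, 0.133]), 0.46), (array([ 0.562, -0.018,  0.138]), 0.15)]
scene tamper [(array([ 0.574, -0.495, -0.003]), 0.88), (array([0.657, 0.019, 0.184]), 0.87), (array([ 0.338, -0.384,  0.   ]), 0.64)]
scene lock_peg_top [(array([0.656, 0.014, 0.126]), 0.43)]
```

Tamper face is at z 0.183 directly above the peg. Knock it down.

```bash
python3 -m creep '{"translation":[[0,0,-20],[0,0,-20],[0,0,-5],[0,0,0]],"spin":[0,0,0,0],"gripper":[0.1,0.1,0.1,0.1]}' 60; python3 -m creep '{"translation":[[0,0,-4],[0,0,-4],[0,0,-4],[0,0,0]],"spin":[0,0,0,0],"gripper":[0.1,0.1,0.1,0.1]}'
```

```text
t: 20.1
eef_pos: [0.6553, 0.0178, 0.1659]
ee_rot: [3.141, 0.001, -0.347]
force: [-0.1, 0.2, -2.6]
width: 0.0243
gripper_force: 59.9
t: 20.5
eef_pos: [0.6565, 0.0185, 0.1557]
ee_rot: [-3.141, -0.002, -0.346]
force: [-0.7, -0.1, 2.4]
width: 0.024
gripper_force: 60.0
```

```bash
python3 -m creep '{"translation":[[0,0,-3],[0,0,-2],[0,0,0]],"spin":[0,0,0],"gripper":[0.1,0.1,0.1]}'; python3 -m creep '{"translation":[[0,0,-2],[0,0,0],[0,0,0]],"spin":[0,0,0],"gripper":[0.1,0.1,0.1]}'
```

```text
t: 20.8
eef_pos: [0.6567, 0.0185, 0.1517]
ee_rot: [-3.141, -0.003, -0.346]
force: [-2.4, 0.8, 9.3]
width: 0.024
gripper_force: 60.0
t: 21.1
eef_pos: [0.6567, 0.0184, 0.1499]
ee_rot: [-3.141, -0.003, -0.346]
force: [-2.8, 0.2, 9.9]
width: 0.0244
gripper_force: 60.0
```

```bash
python3 -m creep '{"translation":[[0,0,-1],[0,0,-1],[0,0,0]],"spin":[0,0,0],"gripper":[0.1,0.1,0.1]}'; python3 -m creep '{"translation":[[0,0,-1],[0,0,-1],[0,0,0],[0,0,0]],"spin":[0,0,0,0],"gripper":[0.1,0.1,0.1,0.1]}'
python3 - <<'E'
from h import *
for c in("side","scene"):
  for k in range(3):
    f=cams.grab_frame(c)
    for l in("tamper",):print(c,l,[(np.round(d["centre"],3),round(d["confidence"],2)) for d in nets.pinpoint(c,l)[:4] if d["centre"][0]>.62])
print(get_state()["force"])
E
```

```text
t: 21.4
eef_pos: [0.6568, 0.0184, 0.1482]
ee_rot: [-3.141, -0.003, -0.346]
force: [-3.9, -0.6, 10.6]
width: 0.0242
gripper_force: 60.0
t: 21.8
eef_pos: [0.6572, 0.0183, 0.148]
ee_rot: [-3.14, -0.005, -0.346]
force: [-7.3, 0.4, 21.8]
width: 0.0241
gripper_force: 60.0
side tamper [(array([0.656, 0.019, 0.124]), 0.63)]
side tamper [(array([0.658, 0.018, 0.122]), 0.67)]
side tamper [(array([0.656, 0.018, 0.121]), 0.64)]
scene tamper [(array([0.658, 0.018, 0.116]), 0.6)]
scene tamper [(array([0.655, 0.018, 0.119]), 0.61)]
scene tamper [(array([0.658, 0.02 , 0.118]), 0.57)]
[-6.62332516  1.48440572 21.02831505]
```

Bottomed at the predicted height, and the force doubled. One more small press, then lift and return.

```bash
python3 -m creep '{"translation":[[0,0,-1.5],[0,0,0],[0,0,0]],"spin":[0,0,0],"gripper":[0.1,0.1,0.1]}'; python3 -m creep '{"translation":[[0,0,10],[0,0,30],[0,0,30],[0,0,0],[0,0,0]],"spin":[0,0,0,0,0],"gripper":[0.1,0.1,0.1,0.1,0.1]}'
python3 - <<'E'
from h import *
s=get_state();print(s["eef_pos"],s["ee_rot"])
for c in("side","scene","wrist"):
  for k in range(2):
    f=cams.grab_frame(c)
    for l in("tamper","lock_peg_top","plunger_top"):print(c,l,[(np.round(d["centre"],3),round(d["confidence"],2)) for d in nets.pinpoint(c,l)[:4] if d["centre"][1]>-.1])
E
```

```text
t: 22.7
eef_pos: [0.6576, 0.0182, 0.1479]
ee_rot: [-3.14, -0.006, -0.345]
force: [-9.4, 0.4, 27.4]
width: 0.024
gripper_force: 60.0
t: 23.2
eef_pos: [0.6559, 0.0188, 0.2123]
ee_rot: [-3.14, -0.001, -0.347]
force: [0.3, 1.1, -2.8]
width: 0.0241
gripper_force: 60.0
[0.65590306 0.0187702  0.21225865] [-3.14040663e+00 -7.74997468e-04 -3.46903858e-01]
side tamper [(array([0.655, 0.02 , 0.184]), 0.55)]
side lock_peg_top [(array([0.658, 0.019, 0.119]), 0.43)]
side plunger_top [(array([ 0.563, -0.022,  0.141]), 0.59), (array([ 0.354,  0.226, -0.002]), 0.23)]
side tamper [(array([0.651, 0.018, 0.183]), 0.62)]
side lock_peg_top [(array([ 0.356,  0.226, -0.   ]), 0.48), (array([0.658, 0.02 , 0.12 ]), 0.4)]
side plunger_top [(array([ 0.563, -0.02 ,  0.139]), 0.65)]
scene tamper [(array([0.658, 0.019, 0.182]), 0.72), (array([0.659, 0.018, 0.117]), 0.17)]
scene lock_peg_top [(array([0.659, 0.015, 0.121]), 0.44), (array([0.659, 0.017, 0.18 ]), 0.29)]
scene plunger_top [(array([ 0.561, -0.016,  0.14 ]), 0.48)]
scene tamper [(array([0.656, 0.017, 0.181]), 0.75)]
scene lock_peg_top [(array([0.653, 0.019, 0.121]), 0.39)]
scene plunger_top [(array([ 0.562, -0.014,  0.14 ]), 0.41)]
wrist tamper [(array([0.654, 0.016, 0.183]), 0.61), (array([0.654, 0.021, 0.123]), 0.45)]
wrist lock_peg_top [(array([0.654, 0.024, 0.123]), 0.64)]
wrist plunger_top []
wrist tamper []
wrist lock_peg_top [(array([0.651, 0.026, 0.123]), 0.54)]
wrist plunger_top []
```

Peg is at 0.121, so it is fully down. Return the tamper to the mat.

```bash
python3 -m creep '{"translation":[[-16,-40,0],[-16,-40,0],[-16,-40,0],[-16,-40,0],[-16,-40,0],[-16,-40,0],[-16,-40,0],[-16,-40,0]],"spin":[0,0,0,0,0,0,0,0],"gripper":[0.1,0.1,0.1,0.1,0.1,0.1,0.1,0.1]}'; python3 -m creep '{"translation":[[-13,-37,0],[0,0,-40],[0,0,-40],[0,0,-40],[0,0,-30],[0,0,-15],[0,0,0],[0,0,0]],"spin":[0,0,0,0,0,0,0,0],"gripper":[0.1,0.1,0.1,0.1,0.1,0.1,0.1,0.1]}'
python3 - <<'E'
from h import *
for c in("side","scene"):
    f=cams.grab_frame(c)
    for l in("tamper","mat"):print(c,l,[(np.round(d["centre"],3),round(d["confidence"],2)) for d in nets.pinpoint(c,l)[:4]])
E
```

```text
t: 25.2
eef_pos: [0.5269, -0.303, 0.2122]
ee_rot: [-3.142, -0.001, -0.347]
force: [0.8, -0.0, -2.1]
width: 0.0238
gripper_force: 60.0
t: 26.0
eef_pos: [0.5151, -0.3388, 0.0474]
ee_rot: [3.141, -0.0, -0.346]
force: [-0.5, 0.4, -0.8]
width: 0.0242
gripper_force: 60.0
side tamper [(array([ 0.343, -0.386, -0.   ]), 0.75), (array([ 0.514, -0.338,  0.02 ]), 0.58)]
side mat [(array([ 0.516, -0.336, -0.   ]), 0.66)]
scene tamper [(array([ 0.574, -0.497, -0.003]), 0.79), (array([ 0.518, -0.341,  0.018]), 0.65)]
scene mat [(array([ 0.514, -0.337, -0.001]), 0.73)]
```

```bash
python3 -m creep '{"translation":[[0,0,-8],[0,0,-4],[0,0,-2],[0,0,0],[0,0,0]],"spin":[0,0,0,0,0],"gripper":[0.1,0.1,0.1,0.1,0.1]}'; python3 -m creep '{"translation":[[0,0,-1],[0,0,-1],[0,0,0],[0,0,0]],"spin":[0,0,0,0],"gripper":[0.1,0.1,0.1,0.1]}'
```

```text
t: 26.8
eef_pos: [0.5147, -0.3385, 0.0327]
ee_rot: [3.141, 0.0, -0.347]
force: [0.0, -0.1, -1.8]
width: 0.0239
gripper_force: 60.0
t: 27.2
eef_pos: [0.515, -0.3387, 0.0313]
ee_rot: [3.141, -0.001, -0.347]
force: [-1.6, 0.2, 1.7]
width: 0.0241
gripper_force: 60.0
```

Contact with the mat. Release, go straight up, then look.

```bash
python3 -m creep '{"translation":[[0,0,0],[0,0,0],[0,0,0],[0,0,0],[0,0,0],[0,0,0],[0,0,0]],"spin":[0,0,0,0,0,0,0],"gripper":[0.35,0.5,0.7,0.8,0.8,0.8,0.8]}'; python3 -m creep '{"translation":[[0,0,20],[0,0,35],[0,0,45],[0,0,45],[0,0,0],[0,0,0],[0,0,0]],"spin":[0,0,0,0,0,0,0],"gripper":[0.8,0.8,0.8,0.8,0.8,0.8,0.8]}'
python3 - <<'E'
from h import *
im={}
for c in("side","scene"):
    f=cams.grab_frame(c);im[c]=f["img"][:,:,::-1]
    for l in("tamper","mat","star_cutter","ramekin","sprinkle_jar","plunger_top","lever_handle","lock_peg_top"):print(c,l,[(np.round(d["centre"],3),round(d["confidence"],2)) for d in nets.pinpoint(c,l)[:3]])
cv2.imwrite("pics/c6.png",np.vstack([cv2.resize(im["side"][150:350,250:510],(780,600))[:600],][:1]) if 0 else np.hstack([cv2.resize(im[c][a:a+200,b:b+200],(400,400)) for c,a,b in(("side",150,290),("scene",150,210))]))
E
```

```text
t: 27.9
eef_pos: [0.5147, -0.3385, 0.0308]
ee_rot: [3.142, 0.0, -0.347]
force: [0.4, -0.3, -0.1]
width: 0.0687
gripper_force: 0.0
t: 28.6
eef_pos: [0.514, -0.3381, 0.1748]
ee_rot: [-3.141, 0.002, -0.347]
force: [-0.1, -0.2, -1.1]
width: 0.0698
gripper_force: 0.0
side tamper [(array([ 0.342, -0.387, -0.   ]), 0.92), (array([ 0.514, -0.337,  0.004]), 0.87), (array([ 0.576, -0.495, -0.001]), 0.56)]
side mat [(array([ 0.516, -0.334, -0.003]), 0.78)]
side star_cutter []
side ramekin [(array([ 0.351, -0.26 , -0.001]), 0.81), (array([ 0.514, -0.334, -0.003]), 0.53), (array([ 0.718, -0.393, -0.   ]), 0.28)]
side sprinkle_jar [(array([ 0.718, -0.394,  0.002]), 0.61)]
side plunger_top [(array([ 0.515, -0.334, -0.002]), 0.56), (array([ 0.565, -0.019,  0.141]), 0.47)]
side lever_handle [(array([ 0.505, -0.035,  0.15 ]), 0.65)]
side lock_peg_top [(array([0.658, 0.02 , 0.123]), 0.6)]
scene tamper [(array([ 0.518, -0.338,  0.004]), 0.96), (array([ 0.342, -0.383, -0.002]), 0.68), (array([ 0.572, -0.496, -0.003]), 0.56)]
scene mat [(array([ 0.56 , -0.016,  0.141]), 0.71), (array([ 0.518, -0.339,  0.001]), 0.69)]
scene star_cutter [(array([0.358, 0.228, 0.003]), 0.71)]
scene ramekin [(array([ 0.354, -0.256,  0.   ]), 0.53), (array([ 0.504, -0.039,  0.145]), 0.47)]
scene sprinkle_jar [(array([ 0.718, -0.387,  0.004]), 0.92)]
scene plunger_top [(array([ 0.716, -0.392,  0.001]), 0.73), (array([ 0.563, -0.015,  0.146]), 0.51)]
scene lever_handle [(array([ 0.505, -0.037,  0.148]), 0.59)]
scene lock_peg_top [(array([0.655, 0.014, 0.118]), 0.59), (array([ 0.518, -0.338,  0.002]), 0.48)]
```

View pics/c6.png

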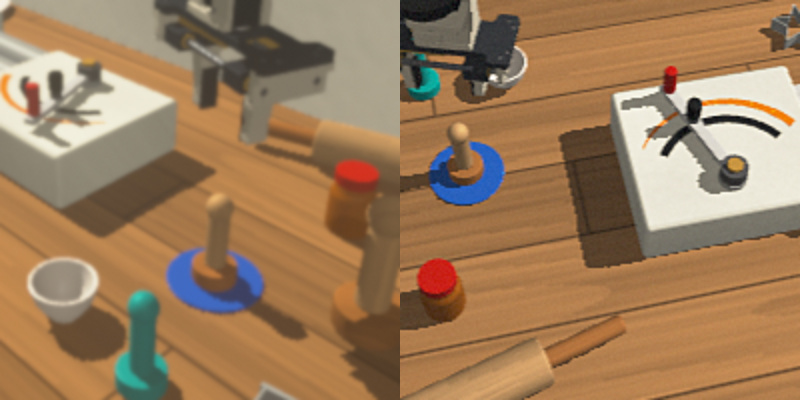

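The tamper stands upright in the middle of the mat at (215,265). The peg is down, the lever is in its notch, the bystanders are in place and the arm is clear.

```bash
python3 -c "
from station import arm
print(arm.job_done())"
```

```text
the job is handed in; nothing more can be done
None
```

I handed the job in: from the camera readings, the lever is in the second notch at about 1.24 rad with the plunger dropped, the lock peg is fully down, and the tamper stands upright in the middle of its mat with the bystanders in place; hand-in returned no verdict.

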